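# Pot up the puppet heads and open the paint

## Robot

A 6-joint arm with a two-finger parallel gripper is mounted at the origin on the work surface. World frame = base frame: x ahead of the robot, y to its left, z up, the work surface at z = 0. Lengths are in m, angles in degrees, forces in N, time in s.
With the tool pointing down it reaches from about 0.325 to 0.85 m from the base axis. Payload 15.5 kg.
Tool frame: the origin (TCP) lies midway between the tips of the shut fingers; the grasp point (between the pads) lies 19 mm behind it; z points along the fingers, y is the line along which they close (so a half turn about z gives the same grasp; the last joint's range is limited). The gripper opens to 91 mm and grips with 3 to 60 N. Pads are 32 mm wide; open, the fingers measure 118 mm over their backs; the gripper's body (76 mm by 178 mm) begins 60 mm behind the grasp point.
Start: joints at [-81.503, 28.281, 77.091, -0, 74.628, -5.472], TCP at [0.151, -0.607, 0.214] pointing down, gripper open.
Joint ranges: [-166.48, 166.48], [-47.26, 123.95], [12.59, 153.08], [-70.14, 250.14], [6.76, 159.57], [-176.63, 176.63]. Speed limits (degrees/s): [108.29, 108.29, 147.25, 172.46, 172.46, 172.46].

## Interface

Orientations are given as a 3x3 rotation matrix whose columns are the frame's x, y, z axes.
In Python, from bench import ctrl, jaws, sensors, read_camera, camera_params gives the robot as it stands (ctrl), with the cameras as plain functions, the gripper (jaws) and the readings (sensors). Calls block until the motion is done:
- ctrl.goto(position, orientation): joint-space move of the TCP to a pose.
- ctrl.move_l(position, vel=0.15, ori=None, contact_N=None): straight line of the TCP; ori=None keeps the orientation; vel is the mean speed in m/s. With contact_N (N) it stops when the force on the tool has changed by that much, and returns True; else False.
- ctrl.movej(angles): joint-space move.
- jaws.command_gripper(opening): opening from 0.0 (shut) to 1.0 (fully open); the grip force is fixed at half the most; returns when the fingers have stopped.
- ctrl.sleep(seconds).
- ctrl.ik(position, orientation): joint angles nearest the present ones, or None.
- read_camera(name): name is "side" or "top" or "wrist"; returns the picture (400x640x3 uint8, blue, green, red); there is no depth.
- camera_params(name): a dict with "fx", "fy", "cx", "cy" (pixels), "pose" (4x4, takes a point from camera to world coordinates); the wrist camera has in their place "T_tool_cam" (4x4, takes a point from camera to tool coordinates, whose origin is the TCP and whose axes are the flange's). Camera axes: x right, y up, looking along -z (the intrinsics and any distortion apply to the point x, -y, -z); pixel columns grow to the right and rows downward; lengths in m; the calibration is good to about 2 mm. A picture is of the moment at which its call begins: read the wrist's pose just before it. camera_params takes no time and is no camera call.
A pose or a line that the arm cannot do raises ctrl.MotionError and nothing moves.
- ctrl.sign_off(): hands the job in; it is judged then, once.
Readings, each from a call of its own:
- sensors.current_t(): time.
- sensors.current_q(): joint angles.
- sensors.current_dq(): joint speeds.
- sensors.current_effort(): joint torques, N m.
- sensors.current_tool_pos(): TCP position.
- sensors.current_eef_rot(): TCP orientation.
- sensors.current_contact_force(): force on the tool from outside, world axes, zero at the start.
- sensors.current_wrist_torque(): the same for the moment, N m.
- sensors.current_grip_width(): opening from 0.0 (shut) to 1.0 (fully open).
- sensors.current_grasp_force(): force on a finger pad.
Only numpy, scipy, OpenCV 4.12 (cv2) and the standard library are available. Lean on these libraries where they do the work, as an engineer would, in place of code of your own. Each camera call takes 0.05 s, during which the arm holds its last target. There are 200 camera calls.

## Task

Get this bench ready for painting: for every puppet head standing about (two or three of them), lift the top pot off the pile, set it upright on the green mat and stand the head in it, shoulders down, one head to a pot. Only when all the heads are in their pots on the mat, unscrew the cap of the paint jar and lay it, open side down, flat in the aluminium tray. Leave the pots you do not need nested in their pile where it stands, and leave everything else on the bench alone.

Things in the scene. Friction and masses are not known exactly. Their poses are not given: they have to be found in the camera images.
- head1: wooden puppet head with red hair, upright on its round shoulder plate; may be absent (None from the start). Origin: centre of its underside, z up through the crown. Shoulder plate 49 mm across (z 0 to 10), neck 26 mm across (z 10 to 23), head 40 mm across, straight-sided at z 26 to 36 (grip here), crown at z 53; 70 g.
- head2: wooden puppet head with black hair, upright on its round shoulder plate; may be absent (None from the start). Origin: centre of its underside, z up through the crown. Shoulder plate 49 mm across (z 0 to 10), neck 26 mm across (z 10 to 23), head 40 mm across, straight-sided at z 26 to 36 (grip here), crown at z 53; 70 g.
- head3: wooden puppet head with yellow hair, upright on its round shoulder plate; may be absent (None from the start). Origin: centre of its underside, z up through the crown. Shoulder plate 49 mm across (z 0 to 10), neck 26 mm across (z 10 to 23), head 40 mm across, straight-sided at z 26 to 36 (grip here), crown at z 53; 70 g.
- head4: wooden puppet head with blue hair, upright on its round shoulder plate; may be absent (None from the start). Origin: centre of its underside, z up through the crown. Shoulder plate 49 mm across (z 0 to 10), neck 26 mm across (z 10 to 23), head 40 mm across, straight-sided at z 26 to 36 (grip here), crown at z 53; 70 g.
- pot1: round stacking paint pot, grey, the bottom of the pile of four. Origin: centre of its underside, z up. Solid foot 51 mm across, z 0 to 14 (its top is the inner floor); above it a wall 64 mm across outside, 57 inside, to the rim at z 34. Nested, the foot drops 14 mm into the pot below: spacing 20 mm. 70 g. Grip across the outside of the wall, tips at most 16 mm below the rim.
- pot2: round stacking paint pot, yellow, second from the bottom of the pile. Origin: centre of its underside, z up. Solid foot 51 mm across, z 0 to 14 (its top is the inner floor); above it a wall 64 mm across outside, 57 inside, to the rim at z 34. Nested, the foot drops 14 mm into the pot below: spacing 20 mm. 70 g. Grip across the outside of the wall, tips at most 16 mm below the rim.
- pot3: round stacking paint pot, orange, third from the bottom of the pile. Origin: centre of its underside, z up. Solid foot 51 mm across, z 0 to 14 (its top is the inner floor); above it a wall 64 mm across outside, 57 inside, to the rim at z 34. Nested, the foot drops 14 mm into the pot below: spacing 20 mm. 70 g. Grip across the outside of the wall, tips at most 16 mm below the rim.
- pot4: round stacking paint pot, white, top of the pile at the start. Origin: centre of its underside, z up. Solid foot 51 mm across, z 0 to 14 (its top is the inner floor); above it a wall 64 mm across outside, 57 inside, to the rim at z 34. Nested, the foot drops 14 mm into the pot below: spacing 20 mm. 70 g. Grip across the outside of the wall, tips at most 16 mm below the rim.
- mat: green cutting mat, flat on the bench (1 mm, no step to feel), 170 mm along its x and 340 mm along its y; origin at its centre. Room for three pots in a row along y.
- jar: jar of blue paint held in a small red vise bolted to the bench. Origin: centre of its underside, z up. Glass 68 mm across to z 80; vise base 130 by 80 mm, jaws to z 57 on its +x and -x sides, vise screw out to 105 mm on its -x side at z 30; capped top at z 109.
- cap: black screw cap, blue disc on top, 52 mm across, 25 mm tall. Origin: centre of its open underside, z up; tight, it is 84 mm above the jar's origin. Grip at z 10 to 25. Unscrews anticlockwise from above (drag about 0.1 N m), climbs 5 mm a turn and stays where left; comes free after about one and a half turns (at the latest 9.4 rad), then lifts straight off. 50 g.
- thread (a joint): how far the cap has been unscrewed, rad: 0 tight, growing anticlockwise from above; the cap is free beyond about 9.4 and the thread stops at 14. It keeps its value once the cap is off.
- tray: shallow open square aluminium tray fixed to the bench, 120 mm square outside, walls 4 mm thick and 14 mm high, inner floor about 4 mm above the bench; origin: centre of its underside, sides along its x and y.
- glue: bystander: white glue bottle with a red top, 48 mm across, 120 mm tall, standing; origin under its centre.
- tin: bystander: labelled steel tin, 72 mm across, 70 mm tall; origin under its centre.
- brush: bystander: brush lying on the bench beyond the mat, lying along its x, handle to -x.
- spool: bystander: small thread spool, 32 mm across, 30 mm tall, standing; origin under its centre.
- offcut: bystander: small wood offcut, 45 by 25 by 18 mm; origin under its centre.

How it is judged (in metres and radians):
On the way, in this order (a step that is already met when the one before it is completed fails the run):
1. every head stands in a pot of its own on the mat, while the jar is still closed (((horizontal distance between head1 and pot2 below 0.013 m and z of head1 in the frame of pot2 between 0.009 and 0.02 m and angle between head1's own z axis and vertical below 0.25 rad and x of pot2 in the frame of mat between -0.062 and 0.062 m and y of pot2 in the frame of mat between -0.147 and 0.147 m and height (world z) of pot2 below 0.006 m and angle between pot2's own z axis and vertical below 0.12 rad) or (horizontal distance between head1 and pot3 below 0.013 m and z of head1 in the frame of pot3 between 0.009 and 0.02 m and angle between head1's own z axis and vertical below 0.25 rad and x of pot3 in the frame of mat between -0.062 and 0.062 m and y of pot3 in the frame of mat between -0.147 and 0.147 m and height (world z) of pot3 below 0.006 m and angle between pot3's own z axis and vertical below 0.12 rad) or (horizontal distance between head1 and pot4 below 0.013 m and z of head1 in the frame of pot4 between 0.009 and 0.02 m and angle between head1's own z axis and vertical below 0.25 rad and x of pot4 in the frame of mat between -0.062 and 0.062 m and y of pot4 in the frame of mat between -0.147 and 0.147 m and height (world z) of pot4 below 0.006 m and angle between pot4's own z axis and vertical below 0.12 rad)) and ((horizontal distance between head2 and pot2 below 0.013 m and z of head2 in the frame of pot2 between 0.009 and 0.02 m and angle between head2's own z axis and vertical below 0.25 rad and x of pot2 in the frame of mat between -0.062 and 0.062 m and y of pot2 in the frame of mat between -0.147 and 0.147 m and height (world z) of pot2 below 0.006 m and angle between pot2's own z axis and vertical below 0.12 rad) or (horizontal distance between head2 and pot3 below 0.013 m and z of head2 in the frame of pot3 between 0.009 and 0.02 m and angle between head2's own z axis and vertical below 0.25 rad and x of pot3 in the frame of mat between -0.062 and 0.062 m and y of pot3 in the frame of mat between -0.147 and 0.147 m and height (world z) of pot3 below 0.006 m and angle between pot3's own z axis and vertical below 0.12 rad) or (horizontal distance between head2 and pot4 below 0.013 m and z of head2 in the frame of pot4 between 0.009 and 0.02 m and angle between head2's own z axis and vertical below 0.25 rad and x of pot4 in the frame of mat between -0.062 and 0.062 m and y of pot4 in the frame of mat between -0.147 and 0.147 m and height (world z) of pot4 below 0.006 m and angle between pot4's own z axis and vertical below 0.12 rad)) and ((horizontal distance between head3 and pot2 below 0.013 m and z of head3 in the frame of pot2 between 0.009 and 0.02 m and angle between head3's own z axis and vertical below 0.25 rad and x of pot2 in the frame of mat between -0.062 and 0.062 m and y of pot2 in the frame of mat between -0.147 and 0.147 m and height (world z) of pot2 below 0.006 m and angle between pot2's own z axis and vertical below 0.12 rad) or (horizontal distance between head3 and pot3 below 0.013 m and z of head3 in the frame of pot3 between 0.009 and 0.02 m and angle between head3's own z axis and vertical below 0.25 rad and x of pot3 in the frame of mat between -0.062 and 0.062 m and y of pot3 in the frame of mat between -0.147 and 0.147 m and height (world z) of pot3 below 0.006 m and angle between pot3's own z axis and vertical below 0.12 rad) or (horizontal distance between head3 and pot4 below 0.013 m and z of head3 in the frame of pot4 between 0.009 and 0.02 m and angle between head3's own z axis and vertical below 0.25 rad and x of pot4 in the frame of mat between -0.062 and 0.062 m and y of pot4 in the frame of mat between -0.147 and 0.147 m and height (world z) of pot4 below 0.006 m and angle between pot4's own z axis and vertical below 0.12 rad)) and ((horizontal distance between head4 and pot2 below 0.013 m and z of head4 in the frame of pot2 between 0.009 and 0.02 m and angle between head4's own z axis and vertical below 0.25 rad and x of pot2 in the frame of mat between -0.062 and 0.062 m and y of pot2 in the frame of mat between -0.147 and 0.147 m and height (world z) of pot2 below 0.006 m and angle between pot2's own z axis and vertical below 0.12 rad) or (horizontal distance between head4 and pot3 below 0.013 m and z of head4 in the frame of pot3 between 0.009 and 0.02 m and angle between head4's own z axis and vertical below 0.25 rad and x of pot3 in the frame of mat between -0.062 and 0.062 m and y of pot3 in the frame of mat between -0.147 and 0.147 m and height (world z) of pot3 below 0.006 m and angle between pot3's own z axis and vertical below 0.12 rad) or (horizontal distance between head4 and pot4 below 0.013 m and z of head4 in the frame of pot4 between 0.009 and 0.02 m and angle between head4's own z axis and vertical below 0.25 rad and x of pot4 in the frame of mat between -0.062 and 0.062 m and y of pot4 in the frame of mat between -0.147 and 0.147 m and height (world z) of pot4 below 0.006 m and angle between pot4's own z axis and vertical below 0.12 rad))), for 0.2 s.
2. the cap is being unscrewed (more than 1 rad), not before the heads are potted (value of joint thread above 1 rad), for 0.1 s.
3. the unscrewed cap is lifted clear of the jar (value of joint thread above 6.5 rad and z of cap in the frame of jar above 0.115 m), for 0.1 s.
At the end, for the whole second after the job is handed in: each head upright on the floor of its own pot (centres 13 mm), pots upright with feet on the mat; other pots nested (12 mm) on the bottom pot, itself moved under 30 mm; cap flat, open side down, on the tray floor, centre within 35 mm of the tray's along each side; all at rest (all of step 1 and ((horizontal distance between pot2 and pot1 below 0.012 m and angle between pot2's own z axis and vertical below 0.12 rad) or (horizontal distance between head1 and pot2 below 0.013 m and z of head1 in the frame of pot2 between 0.009 and 0.02 m and angle between head1's own z axis and vertical below 0.25 rad) or (horizontal distance between head2 and pot2 below 0.013 m and z of head2 in the frame of pot2 between 0.009 and 0.02 m and angle between head2's own z axis and vertical below 0.25 rad) or (horizontal distance between head3 and pot2 below 0.013 m and z of head3 in the frame of pot2 between 0.009 and 0.02 m and angle between head3's own z axis and vertical below 0.25 rad) or (horizontal distance between head4 and pot2 below 0.013 m and z of head4 in the frame of pot2 between 0.009 and 0.02 m and angle between head4's own z axis and vertical below 0.25 rad)) and ((horizontal distance between pot3 and pot1 below 0.012 m and angle between pot3's own z axis and vertical below 0.12 rad) or (horizontal distance between head1 and pot3 below 0.013 m and z of head1 in the frame of pot3 between 0.009 and 0.02 m and angle between head1's own z axis and vertical below 0.25 rad) or (horizontal distance between head2 and pot3 below 0.013 m and z of head2 in the frame of pot3 between 0.009 and 0.02 m and angle between head2's own z axis and vertical below 0.25 rad) or (horizontal distance between head3 and pot3 below 0.013 m and z of head3 in the frame of pot3 between 0.009 and 0.02 m and angle between head3's own z axis and vertical below 0.25 rad) or (horizontal distance between head4 and pot3 below 0.013 m and z of head4 in the frame of pot3 between 0.009 and 0.02 m and angle between head4's own z axis and vertical below 0.25 rad)) and ((horizontal distance between pot4 and pot1 below 0.012 m and angle between pot4's own z axis and vertical below 0.12 rad) or (horizontal distance between head1 and pot4 below 0.013 m and z of head1 in the frame of pot4 between 0.009 and 0.02 m and angle between head1's own z axis and vertical below 0.25 rad) or (horizontal distance between head2 and pot4 below 0.013 m and z of head2 in the frame of pot4 between 0.009 and 0.02 m and angle between head2's own z axis and vertical below 0.25 rad) or (horizontal distance between head3 and pot4 below 0.013 m and z of head3 in the frame of pot4 between 0.009 and 0.02 m and angle between head3's own z axis and vertical below 0.25 rad) or (horizontal distance between head4 and pot4 below 0.013 m and z of head4 in the frame of pot4 between 0.009 and 0.02 m and angle between head4's own z axis and vertical below 0.25 rad)) and x of cap in the frame of tray between -0.035 and 0.035 m and y of cap in the frame of tray between -0.035 and 0.035 m and height (world z) of cap below 0.012 m and angle between each of cap, pot1's own z axis and vertical below 0.12 rad and distance of pot1 from where it was at the start of the episode below 0.03 m and linear speed of each of head1, head2, head3, head4, pot1, pot2, pot3, pot4, cap below 0.02 m/s); the robot touches nothing.
It fails at once if a bystander is shoved aside (more than 40 mm) (distance of any of glue, tin, brush, spool, offcut from where it was at the start of the episode above 0.04 m).
Of head1, head2, head3, head4 only 2 to 3 are there at a start; the rules pass over those that are not, and their reading is None.
At some moment in a run one of head1, head2, head3, head4 may be knocked a few centimetres aside while the robot is not near it.
Once in a run the grip may slacken for a moment while it holds something.
It also fails if it takes over 210 s, if anything falls off the work surface, if the arm or the gripper's body presses on something with over 40 N, if the wrist force passes 120 N, or if a joint passes its speed limit or range.

## Working session

There is one attempt and no reset: what is moved stays moved. The work goes in short steps, each a Python script; the robot and the scene stay as the last script left them, time stands still between calls to the robot, and variables do not carry over. Pictures are saved under pics/ and viewed, at most 14 in all, crops included, and the job is handed in when it is done.

```bash
ls; mkdir -p pics
python3 - <<'E'
from bench import ctrl, jaws, sensors, read_camera, camera_params
import cv2,numpy as np
np.set_printoptions(precision=4,suppress=True)
for n in("top","side","wrist"):
    cv2.imwrite(f"pics/{n}0.png",read_camera(n)); print(n,camera_params(n))
print(sensors.current_eef_rot(),sensors.current_t())
E
```

```text
bench.py
pics
top {'fx': 423.11593357196665, 'fy': 423.11593357196665, 'cx': 318.27902971952045, 'cy': 203.36922897188234, 'pose': array([[ 0.0226,  0.9882, -0.1513,  0.4668],
       [-0.9997,  0.0223, -0.0036, -0.0069],
       [-0.0002,  0.1513,  0.9885,  1.0126],
       [ 0.    ,  0.    ,  0.    ,  1.    ]])}
side {'fx': 399.4199466615989, 'fy': 399.4199466615989, 'cx': 318.9544691883496, 'cy': 188.1427231668461, 'pose': array([[-0.9554,  0.1672, -0.2433,  0.3966],
       [-0.295 , -0.5681,  0.7683,  0.7335],
       [-0.0098,  0.8058,  0.5921,  0.6511],
       [ 0.    ,  0.    ,  0.    ,  1.    ]])}
wrist {'fx': 285.7814318213695, 'fy': 285.7814318213695, 'cx': 315.21958076119364, 'cy': 200.33319307061916, 'T_tool_cam': array([[ 0.0002,  0.9616,  0.2743,  0.0774],
       [ 1.    , -0.0004,  0.0005, -0.0007],
       [ 0.0006,  0.2743, -0.9616, -0.1706],
       [ 0.    ,  0.    ,  0.    ,  1.    ]])}
[[ 0.9704  0.2414 -0.0001]
 [ 0.2414 -0.9704  0.001 ]
 [ 0.0001 -0.001  -1.    ]] 0.15
```

View pics/top0.png

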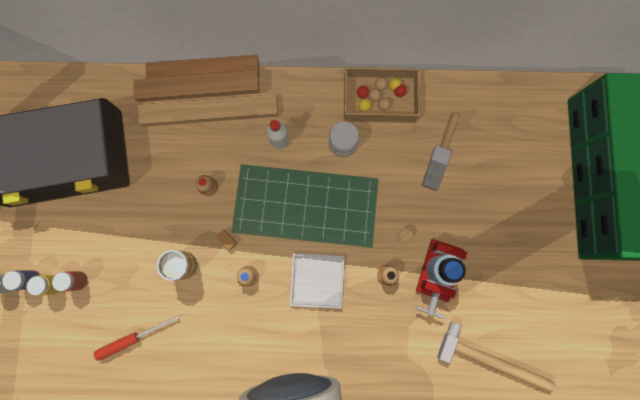

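View pics/side0.png

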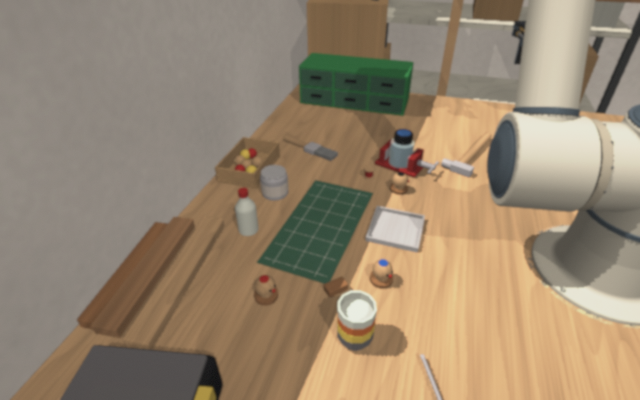

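The top view shows three heads: red at (205,184), blue at (245,276) and black at (390,275). The pile is at (175,265), the mat centre near (306,206), the tray at (318,281) and the cap at (452,270). There is no yellow head, since the balls in the box at (382,92) are decoration. The side view agrees: red (264,288), blue (382,272), black (399,183), pile rim (357,308), cap (403,137).

```bash
cat > h.py <<'E'
from bench import ctrl, jaws, sensors, read_camera, camera_params
import cv2,numpy as np
np.set_printoptions(precision=4,suppress=True)
HSV={'red':[((0,130,60),(6,255,255)),((174,130,60),(180,255,255))],'blue':[((100,120,40),(125,255,255))],
     'black':[((0,0,0),(180,255,45))],'white':[((0,0,130),(180,50,255))],'green':[((45,60,30),(95,255,200))],
     'orange':[((7,160,120),(16,255,255))],'yellow':[((20,140,120),(32,255,255))]}
def R(a):  # tool down, x axis at azimuth a deg
    c,s=np.cos(np.radians(a)),np.sin(np.radians(a)); return np.array([[c,s,0],[s,-c,0],[0,0,-1.]])
def cam(n):
    p=camera_params(n)
    if n=='wrist':
        T=np.eye(4);T[:3,:3]=sensors.current_eef_rot();T[:3,3]=sensors.current_tool_pos();P=T@p['T_tool_cam']
    else:P=p['pose']
    return p,P
def shot(n): c=cam(n); return c,read_camera(n)
def ray(c,uv):
    p,P=c; d=P[:3,:3]@np.array([(uv[0]-p['cx'])/p['fx'],-(uv[1]-p['cy'])/p['fy'],-1.]); return P[:3,3],d/np.linalg.norm(d)
def proj(c,X):
    p,P=c; q=P[:3,:3].T@(np.asarray(X)-P[:3,3]); return np.array([p['cx']+p['fx']*q[0]/-q[2],p['cy']+p['fy']*q[1]/q[2]])
def plane(c,uv,z): o,d=ray(c,uv); return o+d*(z-o[2])/d[2]
def tri(rays):
    A=np.zeros((3,3));b=np.zeros(3)
    for o,d in rays: M=np.eye(3)-np.outer(d,d);A+=M;b+=M@o
    X=np.linalg.solve(A,b); return X,max(np.linalg.norm((np.eye(3)-np.outer(d,d))@(X-o)) for o,d in rays)
def mask(im,col):
    h=cv2.cvtColor(im,cv2.COLOR_BGR2HSV); return sum(cv2.inRange(h,np.array(a),np.array(b)) for a,b in HSV[col])
def blob(im,col,uv,r,amin=15):
    """contour of colour col nearest uv within r px, largest area; returns (centroid,area,contour)"""
    m=cv2.morphologyEx(mask(im,col),cv2.MORPH_CLOSE,np.ones((3,3)))
    best=None
    for k in cv2.findContours(m,cv2.RETR_EXTERNAL,cv2.CHAIN_APPROX_NONE)[0]:
        M=cv2.moments(k)
        if M['m00']<amin: continue
        g=np.array([M['m10'],M['m01']])/M['m00']
        if np.linalg.norm(g-uv)<r and (best is None or M['m00']>best[1]): best=(g,M['m00'],k)
    return best
E
python3 - <<'E'
from h import *
t=(cam('top'),cv2.imread('pics/top0.png'));s=(cam('side'),cv2.imread('pics/side0.png'))
for n,col,a,b in [('red','red',(203,183),(264,280)),('blue','blue',(244,277),(383,264)),('black','black',(391,275),(399,177)),('pile','white',(175,265),(357,304)),('cap','blue',(455,270),(403,133))]:
    A=blob(t[1],col,a,12);B=blob(s[1],col,b,12)
    print(n,A and (A[0],A[1]),B and (B[0],B[1]), tri([ray(t[0],A[0]),ray(s[0],B[0])]) if A and B else A and plane(t[0],A[0],.05))
A=blob(t[1],'green',(306,206),20,1000);q=cv2.boxPoints(cv2.minAreaRect(A[2]));print('mat',[plane(t[0],u,0.001) for u in q])
A=blob(t[1],'white',(318,281),20,500);q=cv2.boxPoints(cv2.minAreaRect(A[2]));print('tray',[plane(t[0],u,.01) for u in q])
E
```

```text
red (array([202.    , 181.6875]), 32.0) (array([263.7991, 278.3379]), 36.5) (array([0.6589, 0.2675, 0.0501]), np.float64(0.000101068075164475))
blue (array([244.1 , 276.24]), 25.0) (array([382.8667, 262.3619]), 17.5) (array([0.4448, 0.1592, 0.0497]), np.float64(0.00023496312325232727))
black None None None
pile (array([171.6552, 264.7846]), 709.5) (array([356.1666, 308.6769]), 1153.5) (array([0.4668, 0.3113, 0.0856]), np.float64(7.735462372397253e-06))
cap (array([453.3583, 269.8843]), 253.5) (array([403.2391, 132.9819]), 46.0) (array([ 0.4696, -0.2926,  0.106 ]), np.float64(5.590416543748686e-05))
mat [array([0.5485, 0.2025, 0.001 ]), array([0.7156, 0.1937, 0.001 ]), array([ 0.6862, -0.1486,  0.001 ]), array([ 0.5207, -0.1315,  0.001 ])]
tray [array([0.3801, 0.0577, 0.01  ]), array([0.501 , 0.0546, 0.01  ]), array([ 0.4968, -0.0672,  0.01  ]), array([ 0.3762, -0.0619,  0.01  ])]
```

```bash
cat >> h.py <<'E'
def hov(X,az,dz=0.12): ctrl.goto([X[0],X[1],X[2]+dz],R(az))
def views(X,azs=(85,-5),dz=0.12):
    out=[]
    for a in azs: hov(X,a,dz); out.append(shot('wrist'))
    return out
E
python3 - <<'E'
from h import *
print(sensors.current_t()); v=views([.467,.311,.094]); print(sensors.current_t(),sensors.current_q(),sensors.current_tool_pos())
import pickle;pickle.dump(v,open('pile.pkl','wb'))
for c,_ in v: print(proj(c,[.467,.311,.094]))
cv2.imwrite('pics/pile.png',cv2.resize(np.hstack([v[0][1],v[1][1]]),None,fx=.625,fy=.625))
E
```

```text
0.15
5.0917 [ 27.5599  23.1264  86.2527  -0.0013  70.6209 122.5037] [0.467 0.311 0.214]
[315.3149 195.7556]
[315.8643 195.0522]
```

View pics/pile.png

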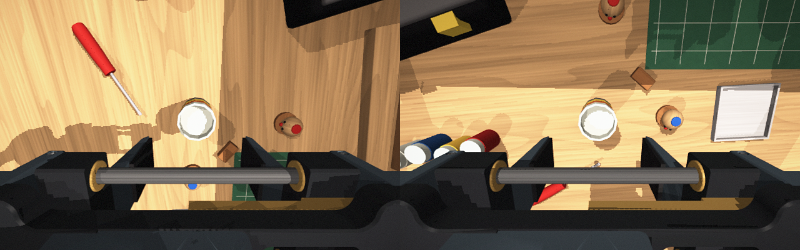

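The wrist views show the pile dead centre: the white rim is at about (315,195) full-scale in both, with its visible wall at the top of the ring. I'll fit the rim from the lower part of the contour only.

```bash
cat >> h.py <<'E'
def circ(P):
    A=np.c_[2*P,np.ones(len(P))]; s=np.linalg.lstsq(A,(P**2).sum(1),rcond=None)[0]; return s[:2],np.sqrt(s[2]+s[:2]@s[:2])
def fitc(P):
    keep=np.ones(len(P),bool)
    for _ in range(4):
        c,r=circ(P[keep]); e=abs(np.linalg.norm(P-c,axis=1)-r); keep=e<max(2*np.median(e[keep]),4e-4)
    return c,r
def rim(v,col,z,uv,r=60):
    """circle of a pot rim/cap top at height z, from the contour on the side away from the camera (its foot side hides the wall)"""
    c,im=v; b=blob(im,col,uv,r,300); k=b[2][:,0,:].astype(float)
    k=k[k[:,1]>b[0][1]-0.15*np.ptp(k[:,1])]
    P=np.array([plane(c,u,z)[:2] for u in k]); m,rad=fitc(P); m=np.r_[m,z]; o=c[1][:3,3]
    return m,rad,(o,(m-o)/np.linalg.norm(m-o))
E
python3 - <<'E'
from h import *
import pickle;v=pickle.load(open('pile.pkl','rb'))
f=[rim(x,'white',.094,(315,195)) for x in v]; print([(a,b) for a,b,_ in f],tri([a[2] for a in f]))
E
```

```text
[(array([0.4658, 0.3112, 0.094 ]), np.float64(0.03193180338083448)), (array([0.4658, 0.3111, 0.094 ]), np.float64(0.032019286924782946))] (array([0.4658, 0.3112, 0.094 ]), np.float64(3.619411545393897e-05))
```

```bash
cat >> h.py <<'E'
MAT=np.array([.618,.029]);MY=np.radians(-4.8);AZ=85.2
def slot(y): return MAT+y*np.array([-np.sin(MY),np.cos(MY)])
def lift(z,vel=.25): p=sensors.current_tool_pos(); ctrl.move_l([p[0],p[1],z],vel)
def pot(C,top,s,below=.014):
    """take pot with rim centre C, rim height top; put at xy s; returns measured rim centre/radius from one view"""
    jaws.command_gripper(1.0); ctrl.goto([C[0],C[1],top+.06],R(AZ)); ctrl.move_l([C[0],C[1],top-below],.12)
    jaws.command_gripper(0.0); print('grip w',sensors.current_grip_width(),'F',sensors.current_grasp_force())
    lift(top+.08,.12); print('lifted w',sensors.current_grip_width()); lift(.2)
    ctrl.goto([s[0],s[1],.10],R(AZ)); print('at slot w',sensors.current_grip_width()); ctrl.sleep(.2)
    ctrl.move_l([s[0],s[1],.032],.15); hit=ctrl.move_l([s[0],s[1],.017],.02,contact_N=6)
    print('hit',hit,sensors.current_tool_pos(),'w',sensors.current_grip_width(),sensors.current_contact_force())
    jaws.command_gripper(0.95); lift(.155)
E
python3 - <<'E'
from h import *
pot([.4658,.3112],.094,slot(.105))
v=shot('wrist');s=slot(.105);print(s,rim(v,'white',.035,proj(v[0],[*s,.035]))[:2],sensors.current_t())
cv2.imwrite('pics/p4.png',v[1])
E
```

```text
grip w 0.7082376187533987 F 30.000629578717053
lifted w 0.7076490621931268
at slot w 0.7039292604006941
hit True [0.6269 0.1336 0.0204] w 0.7078754782188199 [-0.3876  0.2998  6.2601]
[0.6268 0.1336] (array([0.6228, 0.1135, 0.035 ]), np.float64(0.055642410365856994)) 12.925
```

View pics/p4.png

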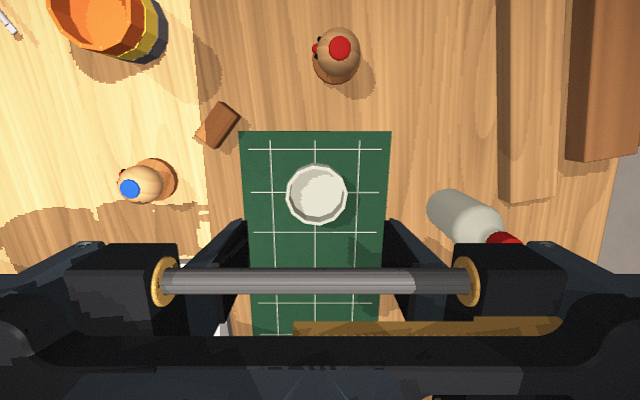

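White pot stands upright on the mat at (316,194); the grid lines merged with its mask, so I'll open the mask to cut them. Each hair disc sits on its crown axis, with the nose as a separate small blob.

```bash
python3 - <<'E'
import re
s=open('h.py').read()
s=s.replace("c,im=v; b=blob(im,col,uv,r,300)","c,im=v; b=blob(im,col,uv,r,300,7)").replace("def blob(im,col,uv,r,amin=15):","def blob(im,col,uv,r,amin=15,op=1):").replace("np.ones((3,3)))\n","np.ones((3,3))); m=cv2.morphologyEx(m,cv2.MORPH_OPEN,cv2.getStructuringElement(cv2.MORPH_ELLIPSE,(op,op)))\n")
open('h.py','w').write(s)
E
python3 - <<'E'
from h import *
v=shot('wrist');s=slot(.105);print(s,rim(v,'white',.035,proj(v[0],[*s,.035]))[:2])
hov([.4658,.3112,.074],AZ);v=shot('wrist');cv2.imwrite('pics/pile3.png',v[1]);print(sensors.current_t())
uv=proj(v[0],[.4658,.3112,.074]);print(uv)
h=cv2.cvtColor(v[1],cv2.COLOR_BGR2HSV);u=uv.astype(int)
for d in (0,20,30,36,44,55,70):print(d,h[u[1],u[0]+d],h[u[1],u[0]-d],h[u[1]+d//2,u[0]])
try: print(rim(v,'orange',.074,uv)[:2])
except Exception as e: print(e)
E
```

```text
[0.6268 0.1336] (array([0.6264, 0.1341, 0.035 ]), np.float64(0.03202812317181929))
13.9833
[314.8037 195.7242]
0 [ 15 181 250] [ 15 181 250] [ 15 181 250]
20 [  9 199 206] [ 12 186 249] [ 14 182 250]
30 [ 14 182 251] [ 13 154 227] [ 14 185 249]
36 [ 20 104 249] [ 15 133 196] [ 14 184 250]
44 [ 14 131 160] [ 15 130 173] [  9 198 152]
55 [ 14 132 172] [ 15 133 196] [ 14 186 253]
70 [ 14 130 189] [ 23  89 251] [ 23  86 251]
(array([0.4657, 0.3115, 0.074 ]), np.float64(0.0317680680590491))
```

Run:
```python
from h import *
pot([.4657,.3114],.074,slot(0.))
v=shot('wrist');s=slot(0.);cv2.imwrite('pics/p3.png',v[1])
try: print('pot3',s,rim(v,'orange',.035,proj(v[0],[*s,.035]))[:2],sensors.current_t())
except Exception as e: print(e)
hov([.4658,.3112,.054],AZ);v=shot('wrist');cv2.imwrite('pics/pile2.png',v[1])
uv=proj(v[0],[.4658,.3112,.054])
h=cv2.cvtColor(v[1],cv2.COLOR_BGR2HSV);u=uv.astype(int)
for d in (0,20,30,36,55):print(d,h[u[1],u[0]+d],h[u[1],u[0]-d])
try: print(rim(v,'yellow',.054,uv)[:2],sensors.current_t())
except Exception as e: print(e)
```

```text
grip w 0.7018037525407435 F 30.001095989719033
lifted w 0.7082795116237014
at slot w 0.7052064728366219
hit True [0.618  0.029  0.0202] w 0.705124936894848 [-0.37    0.2688  5.3999]
pot3 [0.618 0.029] (array([0.6177, 0.0291, 0.035 ]), np.float64(0.031732957970919816)) 21.1417
0 [ 30 139 250] [ 30 139 250]
20 [ 23 175 227] [ 28 149 250]
30 [ 30 139 253] [ 24 140 227]
36 [ 17 119 236] [ 15 129 195]
55 [ 15 132 182] [ 21  98 250]
(array([0.4649, 0.3119, 0.054 ]), np.float64(0.03147187921051733)) 22.4083
```

```bash
sed -i "s/((20,140,120),(32,255,255))/((22,112,120),(34,255,255))/" h.py
python3 - <<'E'
from h import *
v0=cv2.imread('pics/pile2.png');c=cam('wrist');print(rim((c,v0),'yellow',.054,proj(c,[.4658,.3112,.054]))[:2])
pot([.4657,.3114],.054,slot(-.105))
v=shot('wrist');s=slot(-.105);cv2.imwrite('pics/p2.png',v[1])
try: print('pot2',s,rim(v,'yellow',.035,proj(v[0],[*s,.035]))[:2],sensors.current_t())
except Exception as e: print(e)
t=shot('top');cv2.imwrite('pics/top1.png',t[1])
for n,col,X in [('red','red',(.6589,.2675,.05)),('blue','blue',(.4448,.1592,.05))]:
    b=blob(t[1],col,proj(t[0],X),30);print(n,b and plane(t[0],b[0],.05))
# wrist views of black head
g=plane(t[0],(391,275),.05);print(g)
w=views(g,(AZ,AZ-90));cv2.imwrite('pics/blk.png',cv2.resize(np.hstack([x[1] for x in w]),None,fx=.625,fy=.625))
rs=[]
for x in w:
    b=blob(x[1],'black',proj(x[0],g),40,60); print(b and b[:2]); b and rs.append(ray(x[0],b[0]))
if len(rs)==2: print(tri(rs))
print(sensors.current_t())
E
```

```text
(array([0.466 , 0.3115, 0.054 ]), np.float64(0.03251933684244546))
grip w 0.7068614993330128 F 30.001340028829873
lifted w 0.7091197141702759
at slot w 0.7003886528169379
hit True [ 0.6092 -0.0757  0.0202] w 0.7048907519006063 [-0.5861 -0.0521  5.3141]
pot2 [ 0.6092 -0.0756] (array([ 0.6085, -0.0755,  0.035 ]), np.float64(0.03224747162033087)) 29.95
red [0.6591 0.2674 0.05  ]
blue [0.4452 0.1591 0.05  ]
[ 0.4552 -0.1701  0.05  ]
None
None
32.3083
```

View pics/blk.png

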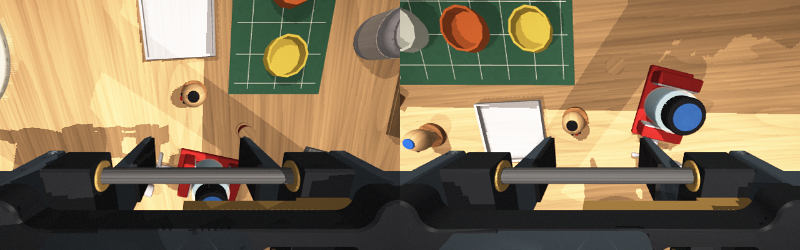

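Pots 3 and 2 (orange and yellow) stand on the mat. The black hair disc shows at about (309,154) and (275,202) full-scale, roughly 4 cm from my estimate, so I'll re-measure it.

```bash
sed -i "s/(180,255,45)/(180,255,75)/" h.py
python3 - <<'E'
from h import *
for n in ('top0','top1'):
    im=cv2.imread(f'pics/{n}.png');b=blob(im,'black',(390,275),25,8);print(n,b and b[:2])
g=np.array([ 0.4552,-0.1701,0.05]);g2=g
rs=[]
w=views(g,(AZ-90,AZ))
for x,uv in zip(w,((275,202),(309,154))):
    b=blob(x[1],'black',uv,20,60); print(proj(x[0],g),b and b[:2]); b and rs.append(ray(x[0],b[0]))
print(tri(rs),sensors.current_t())
E
```

```text
top0 (array([390.716, 275.   ]), 27.0)
top1 None
[315.8941 195.0233] (array([274.483, 200.534]), 206.0)
[315.657 196.128] (array([309.5164, 154.3765]), 239.5)
(array([ 0.4527, -0.126 ,  0.0499]), np.float64(7.196030065690944e-05)) 34.1167
```

```bash
cat >> h.py <<'E'
def grabhead(H,col):
    """H: crown point; grips 22 mm above the underside, lifts, checks width (40 mm -> .44) and hair place in the hand"""
    jaws.command_gripper(1.0); ctrl.goto([H[0],H[1],.11],R(AZ)); ctrl.move_l([H[0],H[1],.0225],.12)
    jaws.command_gripper(0.0); print('grip w',sensors.current_grip_width(),'F',sensors.current_grasp_force())
    lift(.16); inhand(col)
def inhand(col,zoff=.0275):
    v=shot('wrist');p=sensors.current_tool_pos(); X=p+[0,0,zoff]; b=blob(v[1],col,proj(v[0],X),30,30)
    print('w',sensors.current_grip_width(),'hair-expected mm',b and 1e3*(plane(v[0],b[0],X[2])-X)[:2], b and b[1]); return v
def inserth(P,col):
    ctrl.goto([P[0],P[1],.11],R(AZ)); print('over pot w',sensors.current_grip_width()); inhand(col)
    ctrl.move_l([P[0],P[1],.068],.15); hit=ctrl.move_l([P[0],P[1],.034],.02,contact_N=6)
    print('hit',hit,sensors.current_tool_pos(),'w',sensors.current_grip_width(),sensors.current_contact_force(),sensors.current_t())
E
python3 - <<'E'
from h import *
grabhead([.4527,-.126],'black')
v=shot('wrist');cv2.imwrite('pics/hand.png',v[1]);print(proj(v[0],sensors.current_tool_pos()+[0,0,.0275]))
E
```

```text
grip w 0.42846109207873817 F 30.00009387731552
w 0.4279267486650237 hair-expected mm None None
[315.9179 264.8845]
```

View pics/hand.png

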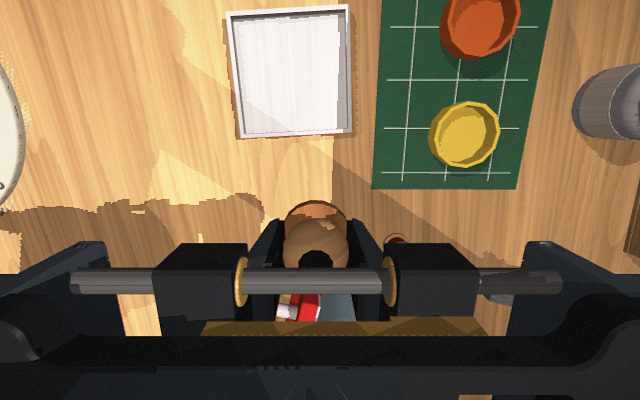

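Head is held upright between the pads, hair top at (315,258), matching the expected axis. Insert it into the yellow pot.

Run:
```python
from h import *
inserth([.6085,-.0755],'black')
cv2.imwrite('pics/ins1.png',shot('wrist')[1])
```

```text
over pot w 0.42885425911175845
w 0.4307956206744871 hair-expected mm None None
hit True [ 0.6085 -0.0755  0.0365] w 0.42801341277208926 [-0.8346 -0.4463  7.1274] 39.9583
```

```bash
cat >> h.py <<'E'
def release():
    jaws.command_gripper(.75); lift(.155)
def hair(H,col,azs=(AZ-90,AZ)):
    t=shot('top');b=blob(t[1],col,proj(t[0],H),40,8)
    if b is not None: H=plane(t[0],b[0],.05)
    print('top',H); rs=[]
    for x in views(H,azs):
        b=blob(x[1],col,proj(x[0],H),40,60); rs.append(ray(x[0],b[0])); print(b[0],b[1])
    X,e=tri(rs); print('hair',X,'err',e,sensors.current_t()); return X
def inpot(P,col):
    v=shot('wrist'); X=[*P,.066]; b=blob(v[1],col,proj(v[0],X),25,40); print('in pot: hair-pot mm',b and 1e3*(plane(v[0],b[0],.065)-X)[:2]); return v
E
python3 - <<'E'
from h import *
release(); v=inpot([.6085,-.0755],'black'); cv2.imwrite('pics/in1.png',v[1][80:320])
X=hair(np.array([.6589,.2675,.05]),'red')
E
```

```text
in pot: hair-pot mm [-0.4664  0.3773]
top [0.6588 0.2676 0.05  ]
[314.1686 196.0937] 220.5
[314.5066 195.0073] 229.0
hair [0.6578 0.2689 0.0501] err 0.00010442214000120065 44.8083
```

Run:
```python
from h import *
grabhead([.6578,.2689],'red')
w=sensors.current_grip_width()
if .40<w<.47:
    inserth([.6264,.1341],'red'); p=sensors.current_tool_pos()
    cv2.imwrite('pics/ins2.png',shot('wrist')[1])
    if p[2]<.040:
        release(); v=inpot([.6264,.1341],'red'); cv2.imwrite('pics/in2.png',v[1])
        X=hair(np.array([.4452,.1591,.05]),'blue')
```

```text
grip w 0.4290346348750282 F 30.000025033950806
w 0.4269007283955708 hair-expected mm [0.0755 3.0872] 466.5
over pot w 0.4321649309509928
w 0.42632510768047616 hair-expected mm [-0.7927  2.9075] 463.0
hit True [0.6264 0.1341 0.0364] w 0.42847920176668586 [-0.491  -0.1246  7.5026] 50.725
in pot: hair-pot mm [-0.5978  0.2411]
top [0.4452 0.1591 0.05  ]
[314.4033 197.0307] 212.0
[313.8498 194.5755] 212.0
hair [0.4435 0.1609 0.0497] err 4.006263650092676e-05 55.2167
```

Run:
```python
from h import *
P=[.6177,.0291]
grabhead([.4435,.1609],'blue')
w=sensors.current_grip_width()
if .40<w<.47:
    inserth(P,'blue'); p=sensors.current_tool_pos()
    cv2.imwrite('pics/ins3.png',shot('wrist')[1])
    if p[2]<.040:
        release(); v=inpot(P,'blue'); cv2.imwrite('pics/in3.png',v[1])
        # cap: blue disc from two views
        t=shot('top');cv2.imwrite('pics/top2.png',t[1]); C=np.array([.4696,-.2926,.109]); w=views(C,(AZ-90,AZ),.13)
        rs=[]
        for x in w:
            b=blob(x[1],'blue',proj(x[0],C),50,200);rs.append(ray(x[0],b[0]));print(b[:2])
        print('cap top',tri(rs),sensors.current_t(),sensors.current_q())
        cv2.imwrite('pics/cap.png',cv2.resize(np.hstack([x[1] for x in w]),None,fx=.625,fy=.625))
        W=shot('side');cv2.imwrite('pics/mix.png',np.vstack([t[1][130:330],W[1][60:360]]))
```

```text
grip w 0.4312256879229077 F 30.00007688999176
w 0.4291779907290599 hair-expected mm [0.0086 3.1379] 450.5
over pot w 0.43162381984208226
w 0.432141514232208 hair-expected mm [-0.2724  3.1548] 451.0
hit True [0.6177 0.0291 0.0365] w 0.42767776386008205 [-0.7759 -0.1542  7.5657] 61.375
in pot: hair-pot mm [-0.5216  0.3134]
(array([314.5704, 194.4869]), 919.0)
(array([313.6842, 191.7597]), 924.0)
cap top (array([ 0.4678, -0.2903,  0.1078]), np.float64(2.3496271023871104e-05)) 65.7 [-38.0941  21.09    85.3396  -0.0003  73.574  -33.2558]
```

View pics/mix.png

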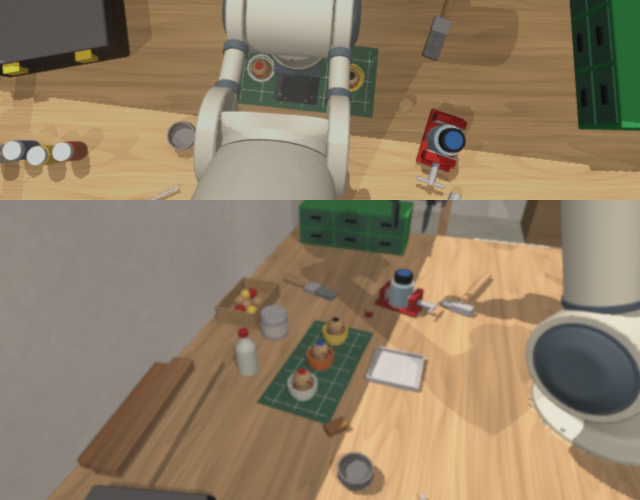

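View pics/cap.png

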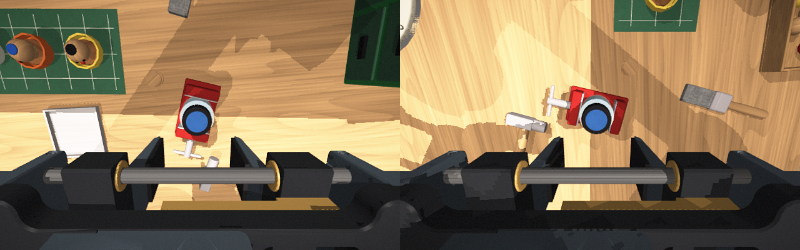

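All three heads are in their pots: side crop red (302,384), blue (320,352), black (335,330). The grey pot1 is still in place at (355,470) and the cap is closed, with its disc at (313,192) full-scale. Next I unscrew the cap.

```bash
cat >> h.py <<'E'
CAP=np.array([.4678,-.2903])
def capq(z,j6):
    q=np.array(ctrl.ik([*CAP,z],R(AZ)),float); q[5]=j6; return q
def turn(z,a,b):
    """grip at TCP height z with j6=a, turn to j6=b (deg, falling = anticlockwise), rising 5 mm a turn"""
    jaws.command_gripper(1.0); ctrl.movej(capq(.17,a)); ctrl.move_l([*CAP,z],.15)
    jaws.command_gripper(0.0); print('grip',sensors.current_grip_width(),sensors.current_grasp_force())
    for k in np.linspace(a,b,5)[1:]:
        ctrl.movej(capq(z+.005*(a-k)/360,k)); print(k,sensors.current_q()[5],'w',sensors.current_grip_width(),'F',sensors.current_contact_force(),'M',sensors.current_wrist_torque()[2],sensors.current_t())
E
python3 - <<'E'
from h import *
turn(.092,165,-165)
E
```

```text
grip 0.5579415245887498 30.000498913577758
82.5 82.57741716188288 w 0.5595331566776838 F [-1.6988 -5.7037  1.1351] M -0.029094570441144826 72.025
0.0 0.12623996966495254 w 0.5595340004076645 F [ 2.666  -4.3302  0.4733] M -0.0679275790714005 73.375
-82.5 -82.38215475202387 w 0.5656694910088352 F [ 1.3954 -6.8667  1.0907] M -0.05980215242578582 74.725
-165.0 -164.87924725624947 w 0.560917105840177 F [ 1.0373 -4.1555  0.2542] M -0.02947898976929412 76.075
```

Run:
```python
from h import *
jaws.command_gripper(1.0); lift(.17)
turn(.0966,165,-125)
p=sensors.current_tool_pos(); hit=ctrl.move_l([p[0],p[1],p[2]+.03],.04,contact_N=12); print('stuck',hit,sensors.current_tool_pos(),sensors.current_contact_force())
if not hit:
    lift(.2); ctrl.sleep(.2); v=shot('wrist'); s=shot('side'); cv2.imwrite('pics/capup.png',cv2.resize(np.hstack([v[1],s[1]]),None,fx=.625,fy=.625)); print(sensors.current_grip_width(),sensors.current_contact_force(),sensors.current_t())
```

```text
grip 0.5621054593778492 30.00032758922316
92.5 92.58412118058438 w 0.5585124357296278 F [-2.5241 -4.2587  4.4467] M -0.0376932974250732 84.9583
20.0 20.06474481280151 w 0.5607004148363072 F [-3.7461 -8.906   2.7102] M -0.05409481472363982 86.1583
-52.5 -52.43307639501875 w 0.5652312075602979 F [ 0.6576 -6.1134  2.6884] M -0.07956102585280188 87.3583
-125.0 -124.8878451234759 w 0.5626704909202438 F [ 1.2235 -4.4955  1.92  ] M -0.03594673905820782 88.5583
stuck False [ 0.4683 -0.2906  0.1306] [-0.0161 -0.4594 -0.9813]
0.5610906779374839 [ 0.7783 -1.3797 -1.4504] 90.1917
```

View pics/capup.png

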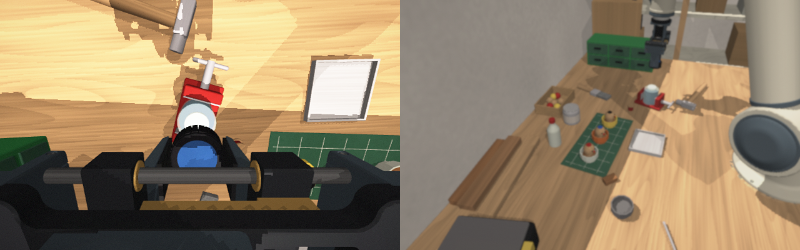

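The cap is in the hand (blue disc at (197,155) in the left half) and the jar is open with its white mouth showing. Lay the cap in the tray.

Run:
```python
from h import *
T=[.438,-.004]
ctrl.goto([*T,.10],R(AZ)); print('w',sensors.current_grip_width()); ctrl.sleep(.2)
ctrl.move_l([*T,.028],.15); hit=ctrl.move_l([*T,.007],.02,contact_N=5); print(hit,sensors.current_tool_pos(),sensors.current_contact_force())
jaws.command_gripper(.72); lift(.2)
w=views([*T,.029],(AZ,AZ-90),.16)
rs=[]
for x in w:
    b=blob(x[1],'blue',proj(x[0],[*T,.029]),40,150);print(b[:2]);rs.append(ray(x[0],b[0]))
    k=blob(x[1],'white',proj(x[0],[*T,.014]),60,1000,5); print('tray centre',plane(x[0],cv2.minAreaRect(k[2])[0],.012))
print('disc',tri(rs),sensors.current_t())
ctrl.movej([-81.5,28.3,77,0,74.6,-5.5]); t=shot('top');s=shot('side');cv2.imwrite('pics/end_t.png',t[1]);cv2.imwrite('pics/end.png',cv2.resize(np.hstack([w[0][1],t[1]]),None,fx=.625,fy=.625))
cv2.imwrite('pics/end_s.png',s[1][100:360])
```

```text
w 0.560834331355726
True [ 0.4379 -0.004   0.0119] [ 0.9626 -0.757   1.8714]
(array([316.4166, 186.3823]), 783.0)
tray centre [0.4374 0.0002 0.012 ]
(array([314.6229, 186.6393]), 772.5)
tray centre [ 0.4397 -0.0021  0.012 ]
disc (array([ 0.4375, -0.0025,  0.0277]), np.float64(6.855546278728787e-05)) 96.85
```

View pics/end.png

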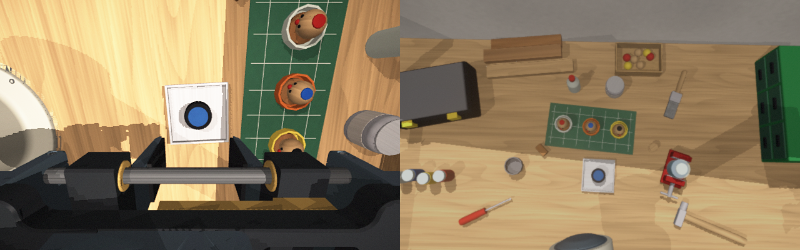

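View pics/end_s.png

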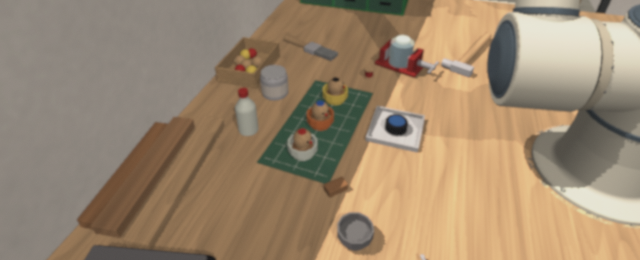

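The cap lies flat at the tray centre: its disc is at z 0.0277, which puts the underside at about 0.004. In the side crop the three heads stand in their pots at (302,140), (320,112) and (335,90), and pot1 and the bystanders look unmoved.

```bash
python3 -c "
from bench import ctrl, jaws, sensors, read_camera, camera_params
ctrl.sleep(.3);print(ctrl.sign_off(),sensors.current_t())"
```

```text
the job is handed in; nothing more can be done
the job is handed in; nothing more can be done
```

The job is handed in after about 100 s of robot time: the three heads (red, black and blue) stand in their own pots on the mat, the grey pot is still in its place, and the unscrewed cap lies flat, open side down, in the tray; the hand-in returned no verdict.

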